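# Strip a small mould for polishing

### The job

Strip the small stacked mould on its bolster, from the top down, putting each part away before taking the next. Break the tight core pin loose by twisting it some 30 degrees in its bore, draw it straight out with a twisting pull and stand it in the middle hole of the wooden pin block; then lay the square cap flat in the wash pan, put the ring over the post of the ring stand down onto its foot, and lay the cavity plate flat, centred and square on the cork of the polishing block. Set everything down without dropping it.

Things in the scene. Friction and masses are not known exactly. Their poses are not given: they have to be found in the camera images.
- pin: core pin, steel, 0.1 kg: shank 10 mm diameter, 84 long; on it a collar 18 across x 4, resting on the cap; a neck; a T-bar 40 x 10 thick x 12 high, its centre 106 above the tip. Origin: centre of the tip's end, 4 mm above the bench at the start; z up, x along the T-bar (then along bolster's x). Tight for the first 24 mm of lift: about 17 N straight, less while twisting; clear of the stack after 84.
- cap: cap, dark steel square block 38 x 38 x 18 mm with a 14 mm centre hole, top part of the stack below the pin, 0.17 kg. Origin: centre of its underside, z up, x and y along its sides. Underside 70 mm above the bench at the start, resting loosely on the ring.
- ring: bright steel ring 56 mm outside, 30 mm bore, 20 mm thick, 0.25 kg. Origin: on its axis at the underside, z up. Underside 50 mm above the bench at the start, resting loosely on the cavity plate.
- plate: cavity plate, aluminium, 110 (x) x 62 (y) x 20 mm, 0.34 kg, with a 14 mm centre hole. Origin: centre of its underside, z up. Underside 30 mm above the bench at the start: it rests loosely on the bolster, between two low heels at its ends.
- bolster: dark steel bolster plate 144 (x) x 96 (y) x 30 mm bolted to the bench, carrying the stack on its centre; at each x end a steel heel 40 mm wide stands 6 mm up, 5 mm clear of the cavity plate's end. Origin: centre of its underside, at bench height, z up.
- pin_block: pale wooden block 100 (x) x 60 (y) x 48 mm, fixed; in the middle of its top one open hole of 15 mm diameter, mouth bevelled to 27 over the top 6, 40 deep (floor 8 mm above the bench). Small ejector pins stand up to 14 mm out of it nearer the ends. The core pin stands about 72 mm out of it when home. Origin: centre of its underside, right below the hole; z up.
- wash_pan: shallow open metal wash pan 140 (x) x 112 (y) x 24 mm, fixed, wall and floor 3 mm, dark perforation dots on its floor, a wire handle at each x end. Origin: centre of its underside, z up.
- ring_post: ring stand, fixed: round dark steel foot 90 mm across and 10 mm thick with an upright steel post in its centre, 14 mm diameter, its tapered top 50 mm above the bench. Origin: centre of its underside, z up.
- polishing_block: dark wooden polishing block 150 (x) x 96 (y) mm, fixed, faced with cork whose top is 24 mm above the bench; a wooden end stop along its +x end stands 10 mm above the cork, its face 64 mm from the centre. Origin: centre of its underside, z up. The cavity plate's long side belongs along its x, either way round.
Not all that is in view belongs to the job. Leave any green or turquoise look-alike of the cap alone.

How it is judged:
On the way, in this order (a step that is already met when the one before it is completed fails the run):
1. the core pin has been twisted at least 15 degrees while still in its bore (angle between the x axis of pin and the x axis of bolster, either way round above 0.26 rad and horizontal distance between pin and bolster below 0.006 m and z of pin in the frame of bolster below 0.026 m).
2. the core pin stands in the hole of the wooden pin block (horizontal distance between pin and pin_block below 0.006 m and z of pin in the frame of pin_block below 0.016 m and angle between pin's own z axis and vertical below 0.22 rad), for 0.2 s.
3. the square cap lies flat in the wash pan (x of cap in the frame of wash_pan between -0.056 and 0.056 m and y of cap in the frame of wash_pan between -0.042 and 0.042 m and z of cap in the frame of wash_pan below 0.008 m and angle between cap's own z axis and vertical below 0.1 rad), for 0.2 s.
4. the ring lies on the post's foot with the post through it (horizontal distance between ring and ring_post below 0.012 m and z of ring in the frame of ring_post below 0.015 m and angle between ring's own z axis and vertical below 0.1 rad), for 0.2 s.
5. the cavity plate lies square and centred on the polishing block (x of plate in the frame of polishing_block between -0.014 and 0.014 m and y of plate in the frame of polishing_block between -0.015 and 0.015 m and z of plate in the frame of polishing_block below 0.028 m and angle between plate's own z axis and vertical below 0.08 rad and angle between the x axis of plate and the x axis of polishing_block, either way round below 0.26 rad), for 0.2 s.
At the end, for the whole second after the job is handed in: Pin upright (12 deg) in the pin block's hole, within 6 mm; cap flat on the wash pan's floor, centre within 56 and 42 mm of the pan's; ring flat on the stand's foot round the post; cavity plate flat on the cork, centred within 14 mm and square within 15 deg; all released, at rest (all of step 2 and all of step 3 and all of step 4 and all of step 5 and linear speed of each of pin, cap, ring, plate below 0.02 m/s and contact force between the fingers and pin below 0.05 N and contact force between the fingers and cap below 0.05 N and contact force between the fingers and ring below 0.05 N and contact force between the fingers and plate below 0.05 N); the robot touches nothing.
It fails at once if the core pin was dropped (falls freely faster than 0.7 m/s, about 25 mm) (linear speed of pin above 0.7 m/s and contact force between the fingers and pin below 0.02 N).
It fails at once if the cap was dropped (falls freely faster than 0.7 m/s, about 25 mm) (linear speed of cap above 0.7 m/s and contact force between the fingers and cap below 0.02 N).
It fails at once if the ring was dropped (falls freely faster than 0.7 m/s, about 25 mm) (linear speed of ring above 0.7 m/s and contact force between the fingers and ring below 0.02 N).
It fails at once if the cavity plate was dropped (falls freely faster than 0.7 m/s, about 25 mm) (linear speed of plate above 0.7 m/s and contact force between the fingers and plate below 0.02 N).
It also fails if it takes over 144 s, if anything falls off the work surface, if the arm or the gripper's body presses on something with over 40 N, if the wrist force passes 120 N, or if a joint passes its speed limit or range.

### The arm

A 7-joint arm with a two-finger parallel gripper is mounted at the origin on the work surface. World frame = base frame: x ahead of the robot, y to its left, z up, the work surface at z = 0. Lengths are in m, angles in rad, forces in N, time in s.
With the tool pointing down it reaches from about 0.425 to 0.95 m from the base axis. Payload 16.7 kg.
Tool frame: the origin (TCP) lies midway between the tips of the shut fingers; the grasp point (between the pads) lies 19 mm behind it; z points along the fingers, y is the line along which they close (so a half turn about z gives the same grasp; the last joint's range is limited). The gripper opens to 94 mm and grips with 3 to 60 N. Pads are 16 mm wide; open, the fingers measure 119 mm over their backs; the gripper's body (75 mm by 177 mm) begins 78 mm behind the grasp point.
Start: joints at [1.048, 0.426, 0.074, 1.606, -0.034, 1.111, -0.067], TCP at [0.246, -0.628, 0.205] pointing down, gripper open.
Joint ranges: [-2.85, 2.85], [-0.5, 2.14], [-1.23, 1.37], [0.21, 2.46], [-1.02, 4.16], [0.16, 2.05], [-2.73, 2.73]. Speed limits (rad/s): [1.89, 1.89, 2.39, 2.39, 3.01, 3.01, 3.01].

### API

Orientations are given as a 3x3 rotation matrix whose columns are the frame's x, y, z axes.
In Python, from rig import ctrl, imaging, job gives the robot as it stands.
- The arm moves only by the tool jog_arm, never from a script. Its argument "rows" is a list of rows, each an object with "fingers": the opening, from 0 (shut) to 1 (fully open); "linear": the shift along the world's x, y, z in units of 50 cm (1.0 is 50 cm), a list of three; "twist": the turn, a rotation vector about the world's x, y, z in units of 2 pi rad (1.0 is 2 pi rad), a list of three. In form: [{"fingers": fingers, "linear": [tx, ty, tz], "twist": [wx, wy, wz]}, ...]. A call has 1 to 8 rows; each row is the pose to reach, as a shift and turn from the pose commanded when the call began, turning the shorter way round; what a row does not reach only later rows make up. A row lasts 1/10 s, in which the tool goes at most 50 mm and 8.59 degrees, less where a joint would pass 70% of its speed; a pose out of reach is approached as far as the arm can. A call with a number of a shift or a turn outside -1 to 1 is refused whole. A call with a gripper value outside its range is refused whole. The fingers move at their own pace and stop on an object; "newtons" is the grip in N (left out, the last holds). Time passes only in rows, so rows that repeat a pose let the fingers close. It gives the time, the measured TCP pose, the force, the opening and the grip force at its end, in the units of the state.
- ctrl.read_state(): the state, without advancing time (a new reading comes with each control period).
- imaging.grab_frame(name): name is "scene" or "top" or "wrist"; returns (picture, depth): 400x640x3 uint8, red, green, blue; 400x640 float32, m along the optical axis (not along the pixel's ray), 0 where there is no reading.
- imaging.camera_info(name): a dict with "mtx" (3x3 intrinsics, pixels), "k1" (the pictures are not rectified: a ray, as slopes to the right and down, at radius r is drawn at 1 + k1 r^2 times it, then the intrinsics apply), "view" (4x4, takes a point from world to camera coordinates). Camera axes: x right, y down, z forward; pixel columns grow to the right and rows downward; lengths in m; the calibration is good to about 2 mm. A picture is of the moment at which its call begins: read the wrist's pose just before it. camera_info takes no time and is no camera call; for the wrist camera it gives the pose at the moment of the call.
- job.close_job(): hands the job in; it is judged then, once.
The state is a dict: "time_s": time; "joint_positions": joint angles; "dq": joint speeds; "joint_torque": joint torques, N m; "tcp_pos": TCP position; "tool_rot": TCP orientation; "wrist_force": force on the tool from outside, world axes, zero at the start; "ft_torque": the same for the moment, N m; "opening": finger opening in m; "finger_force": force on a finger pad.
Only numpy, scipy, OpenCV 4.12 (cv2) and the standard library are available. Lean on these libraries where they do the work, as an engineer would, in place of code of your own. Each camera call takes 0.05 s, during which the arm holds its last target. There are 200 camera calls.

## Working session

There is one attempt and no reset: what is moved stays moved. The work goes in short steps, Python scripts to look and compute and a tool call to move; the robot and the scene stay as the last step left them, time stands still between calls to the robot, and variables do not carry over. Pictures are saved under pics/ and viewed, at most 14 in all, crops included, and the job is handed in when it is done.

Besides the shell and the picture viewer there is one more tool, called after "Call:" as name(argument=value, ...) on one line, values as JSON. jog_arm: Moves the arm, as the interface text tells. Shifts and turns lie within -1 to 1; 1 stands for 50 cm of shift or 2 pi rad of turn. Its arguments: {"type":"object","properties":{"rows":{"type":"array"},"newtons":{"type":"number"}},"required":["rows"]}

```bash
ls; mkdir -p pics
cat > h.py <<'E'
import numpy as np, cv2
from rig import ctrl, imaging, job
def grab(n,save=True,tag=''):
    ci=imaging.camera_info(n); im,d=imaging.grab_frame(n)
    np.savez(f'{n}{tag}.npz',im=im,d=d,mtx=ci['mtx'],k1=ci['k1'],view=ci['view'])
    cv2.imwrite(f'pics/{n}{tag}.png',im[:,:,::-1])
    return im,d,ci
def load(n): 
    z=np.load(n+'.npz'); return z
def ray(z,u,v):
    K=z['mtx']; k=float(z['k1'])
    p=np.array([(u-K[0,2])/K[0,0],(v-K[1,2])/K[1,1]]); q=p.copy()
    for _ in range(20): q=p/(1+k*(q@q))
    V=z['view']; R=V[:3,:3]; t=V[:3,3]
    return -R.T@t, R.T@np.array([q[0],q[1],1])
def onz(z,u,v,h):
    o,r=ray(z,u,v); return o+r*(h-o[2])/r[2]
def dep(z,u,v):
    o,r=ray(z,u,v); return o+r*z['d'][int(v),int(u)]
def cloud(z):
    h,w=z['d'].shape; K=z['mtx'];k=float(z['k1'])
    uu,vv=np.meshgrid(np.arange(w),np.arange(h))
    p=np.stack([(uu-K[0,2])/K[0,0],(vv-K[1,2])/K[1,1]],-1);q=p.copy()
    for _ in range(20): q=p/(1+k*(q**2).sum(-1,keepdims=True))
    c=np.concatenate([q,np.ones((h,w,1))],-1)*z['d'][...,None]
    V=z['view']; return (c-V[:3,3])@V[:3,:3]
E
python3 - <<'E'
from h import *
np.set_printoptions(precision=4,suppress=True)
s=ctrl.read_state(); print({k:np.round(v,4) for k,v in s.items()})
for n in ('scene','top'):
    im,d,ci=grab(n); print(n,ci['mtx'].tolist(),ci['k1']); print(ci['view'])
a=cv2.imread('pics/top.png');cv2.imwrite('pics/top2.png',cv2.resize(a,(800,500),interpolation=cv2.INTER_CUBIC))
E
```

```text
pics
{'time_s': np.float64(0.0), 'joint_positions': array([ 1.0475,  0.4268,  0.0739,  1.6066, -0.0341,  1.1108, -0.0671]), 'dq': array([-0.002 ,  0.0011, -0.0017, -0.0019,  0.0009,  0.0007,  0.0004]), 'joint_torque': array([  0.0021, -93.5811,   3.6682, -45.4198,  -0.0488,   0.0199,
         0.0001]), 'tcp_pos': array([ 0.2463, -0.628 ,  0.2048]), 'tool_rot': array([[ 0.931 ,  0.3651, -0.0006],
       [ 0.3651, -0.931 ,  0.0011],
       [-0.0001, -0.0013, -1.    ]]), 'wrist_force': array([-0.468 ,  0.3395,  0.1879]), 'ft_torque': array([-0.0332, -0.0133, -0.0225]), 'finger_force': np.float64(0.0), 'opening': np.float64(0.0938)}
scene [[369.4866327483593, 0.0, 317.69995615072435], [0.0, 369.4866327483593, 201.63347458994573], [0.0, 0.0, 1.0]] -0.07832421207788956
[[ 0.788   0.6156 -0.0077 -0.3407]
 [ 0.4681 -0.6072 -0.6421 -0.2107]
 [-0.3999  0.5024 -0.7666  1.2469]
 [ 0.      0.      0.      1.    ]]
top [[484.4220782516987, 0.0, 318.0488597115758], [0.0, 484.4220782516987, 196.92245361080407], [0.0, 0.0, 1.0]] 0.03616887846494381
[[ 0.0257 -0.9996  0.0104 -0.1022]
 [-0.9909 -0.0268 -0.1316  0.4707]
 [ 0.1319 -0.0069 -0.9912  1.4224]
 [ 0.      0.      0.      1.    ]]
```

View pics/top2.png

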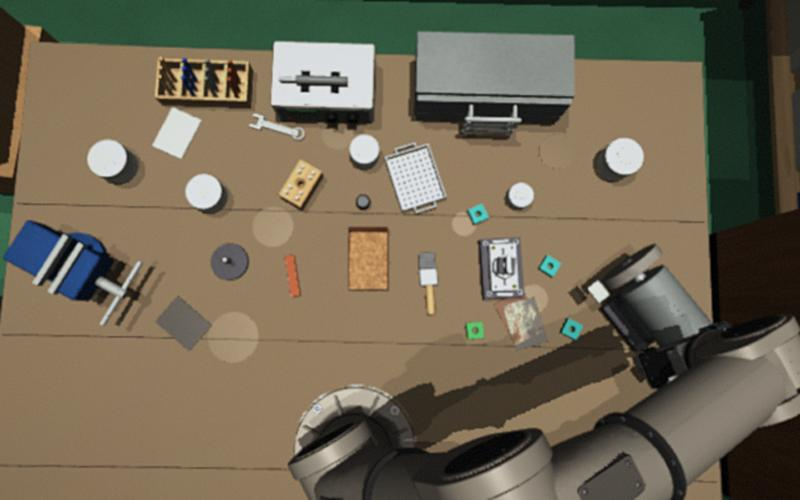

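View pics/scene.png

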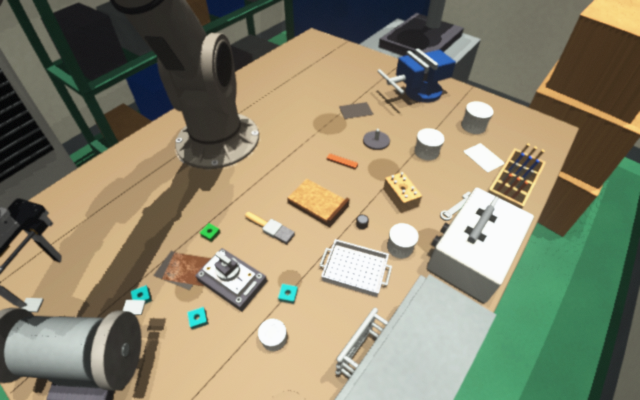

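The top view shows the stack (bolster) at about (500,268), the pan at (415,177), the pin block at (300,184), the ring stand at (229,261) and the polishing block at (368,259), all in 800-px coordinates. There are also green and turquoise decoys. I'll measure each part and view an enlarged crop.

Run:
```python
from h import *
np.set_printoptions(precision=4,suppress=True)
z=load('top'); P=cloud(z); np.save('topP.npy',P)
def seg(name,cu,cv,r,lo,hi):
    cu,cv,r=[int(t*.8) for t in (cu,cv,r)]
    sl=np.s_[cv-r:cv+r,cu-r:cu+r]; Q=P[sl]; m=(Q[...,2]>lo)&(Q[...,2]<hi)
    n,lab,st,_=cv2.connectedComponentsWithStats(m.astype(np.uint8)); k=1+np.argmax(st[1:,4])
    q=Q[lab==k]; rect=cv2.minAreaRect((q[:,:2]*1000).astype(np.float32)); print(name,len(q),'mean',q.mean(0),'rect',np.round(rect[0],1),np.round(rect[1],1),round(rect[2],1), 'zmed',np.median(q[:,2]))
seg('bolster',500,268,45,.02,.045)
seg('bolster all',500,268,45,.02,.2)
seg('plate',500,268,45,.042,.056)
seg('ring',500,268,45,.060,.08)
seg('cap',500,268,45,.08,.097)
seg('pin',500,268,45,.10,.2)
seg('pan',415,177,45,.012,.035)
seg('pinblock',300,184,35,.035,.058)
seg('foot',229,261,30,.006,.02)
seg('post',229,261,30,.03,.06)
seg('cork',368,259,45,.015,.029)
seg('stop',368,259,45,.029,.05)
im=cv2.imread('pics/top.png')[100:290,160:460]
cv2.imwrite('pics/c1.png',cv2.resize(im,None,fx=2.65,fy=2.65,interpolation=cv2.INTER_CUBIC))
```

```text
bolster 774 mean [ 0.4273 -0.3362  0.0313] rect [ 430.7 -341.5] [144.2  98.1] 4.5 zmed 0.030993220999900355
bolster all 1552 mean [ 0.4277 -0.3373  0.0479] rect [ 430.7 -341.5] [144.2  98.1] 4.5 zmed 0.044337868643053654
plate 468 mean [ 0.4271 -0.3389  0.0502] rect [ 430.6 -341.3] [109.6  63.4] 3.0 zmed 0.050309599021534014
ring 76 mean [ 0.4211 -0.3283  0.0708] rect [ 421.8 -330.5] [53.6 27.5] 40.0 zmed 0.07039739371108145
cap 130 mean [ 0.4297 -0.3385  0.0886] rect [ 429.9 -341.3] [38.8 38.5] 86.6 zmed 0.08887344493193886
pin 58 mean [ 0.4301 -0.3403  0.1151] rect [ 430.6 -340.8] [38.3 10.7] 7.3 zmed 0.11587128181515861
pan 332 mean [ 0.65   -0.1304  0.0212] rect [ 649.  -129.7] [171.  113.4] 19.6 zmed 0.021497550725404983
pinblock 644 mean [0.6188 0.1494 0.0475] rect [619.4 150.2] [ 60.9 100.1] 60.8 zmed 0.04752008282619721
foot 605 mean [0.4295 0.3171 0.0104] rect [429.6 318. ] [86.2 90.2] 57.2 zmed 0.010233292479047671
post 22 mean [0.4301 0.3153 0.0454] rect [430.2 316.1] [10.7 10.5] 58.3 zmed 0.04800947669011737
cork 1379 mean [ 0.4408 -0.0197  0.0234] rect [442.  -19.3] [139.1  94.1] 1.6 zmed 0.023495507518747693
stop 125 mean [ 0.5146 -0.0178  0.034 ] rect [512.4 -17.8] [15.2 93.4] 1.5 zmed 0.033686578584441705
```

View pics/c1.png

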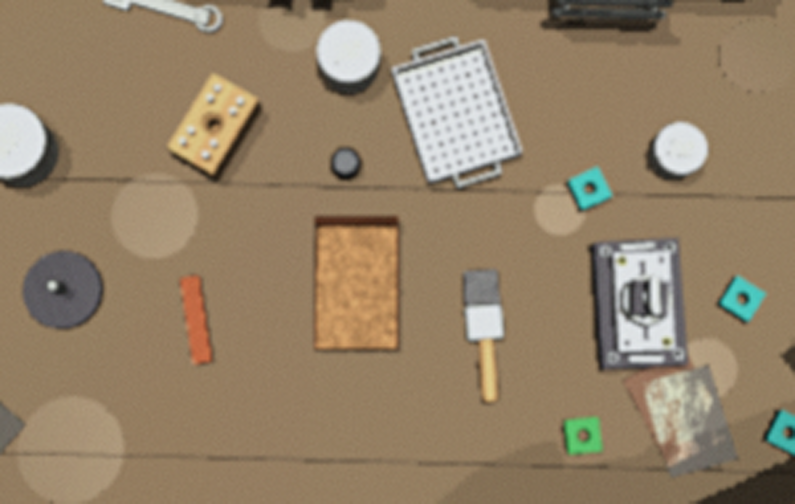

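The crop shows the pan with its long axis near world x (tilted), the pin block hole at about (213,124), and the stop on the far (+x) side of the cork. The stack centre is near (0.4305, -0.341). I'll move to hover above the stack.

Call:
jog_arm(rows=[{"fingers": 1, "linear": [0.37, 0.572, 0.06], "twist": [0, 0, -0.047]}, {"fingers": 1, "linear": [0.37, 0.572, 0.06], "twist": [0, 0, -0.047]}, {"fingers": 1, "linear": [0.37, 0.572, 0.06], "twist": [0, 0, -0.047]}, {"fingers": 1, "linear": [0.37, 0.572, 0.06], "twist": [0, 0, -0.047]}, {"fingers": 1, "linear": [0.37, 0.572, 0.06], "twist": [0, 0, -0.047]}, {"fingers": 1, "linear": [0.37, 0.572, 0.06], "twist": [0, 0, -0.047]}, {"fingers": 1, "linear": [0.37, 0.572, 0.06], "twist": [0, 0, -0.047]}, {"fingers": 1, "linear": [0.37, 0.572, 0.06], "twist": [0, 0, -0.047]}])

```text
time_s: 0.9
tcp_pos: [0.4351, -0.3369, 0.2359]
tool_rot: [[0.996, 0.086, 0.001], [0.086, -0.996, 0.001], [0.002, -0.001, -1.0]]
wrist_force: [-0.1, -0.5, -0.4]
opening: 0.0939
finger_force: 0.0
```

Run:
```python
from h import *
im,d,ci=grab('wrist',tag='1'); z=load('wrist1'); P=cloud(z)
np.set_printoptions(precision=4,suppress=True)
s=ctrl.read_state();print(s['tcp_pos'],s['tool_rot'],s['time_s'])
for n,lo,hi in (('pin',.107,.125),('cap',.083,.094),('plate',.045,.056),('low',.028,.04)):
    m=(P[...,2]>lo)&(P[...,2]<hi)&(abs(P[...,0]-.4305)<.1)&(abs(P[...,1]+.341)<.1)
    q=P[m]; 
    if len(q)>10:
        r=cv2.minAreaRect((q[:,:2]*1000).astype(np.float32)); print(n,len(q),np.round(r[0],1),np.round(r[1],1),round(r[2],1),np.median(q[:,2]))
```

```text
[ 0.4332 -0.3397  0.2357] [[ 0.9965  0.0833  0.0006]
 [ 0.0833 -0.9965  0.0004]
 [ 0.0006 -0.0003 -1.    ]] 0.95
pin 509 [ 431.3 -338. ] [40.1  9.8] 4.9 0.11685180262699697
cap 1152 [ 431.2 -338.1] [38.1 38.1] 88.3 0.08912890537469961
plate 3435 [ 430.8 -338.1] [110.5  61.9] 3.3 0.051105207850275135
low 4835 [ 431.1 -337.9] [143.8  96.2] 4.5 0.031306285727886546
```

View pics/wrist1.png

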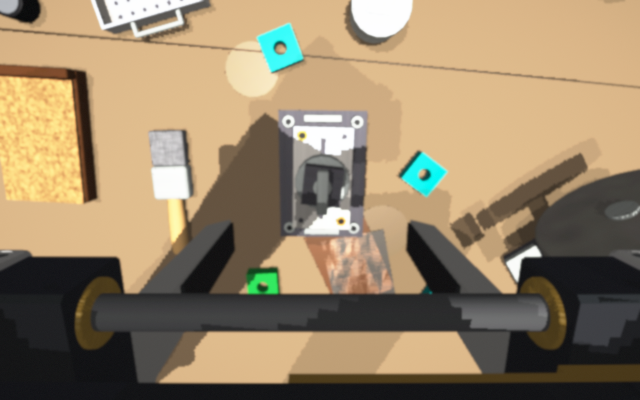

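The wrist view shows the T-bar at about (322,185), in line between the fingers. I'll descend and grip.

Call:
jog_arm(rows=[{"fingers": 0.5, "linear": [-0.001, 0.005, -0.08], "twist": [0, 0, 0]}, {"fingers": 0.5, "linear": [-0.001, 0.005, -0.15], "twist": [0, 0, 0]}, {"fingers": 0.5, "linear": [-0.001, 0.005, -0.2], "twist": [0, 0, 0]}, {"fingers": 0.5, "linear": [-0.001, 0.005, -0.24], "twist": [0, 0, 0]}, {"fingers": 0.5, "linear": [-0.001, 0.005, -0.265], "twist": [0, 0, 0]}, {"fingers": 0.5, "linear": [-0.001, 0.005, -0.278], "twist": [0, 0, 0]}, {"fingers": 0.3, "linear": [-0.001, 0.005, -0.278], "twist": [0, 0, 0]}, {"fingers": 0.2, "linear": [-0.001, 0.005, -0.278], "twist": [0, 0, 0]}], newtons=20)

```text
time_s: 1.75
tcp_pos: [0.4312, -0.3403, 0.0972]
tool_rot: [[0.997, 0.078, 0.001], [0.078, -0.997, -0.0], [0.001, 0.001, -1.0]]
wrist_force: [0.5, -0.0, 0.5]
opening: 0.0344
finger_force: 0.0
```

Call:
jog_arm(rows=[{"fingers": 0, "linear": [0, 0, 0], "twist": [0, 0, 0]}, {"fingers": 0, "linear": [0, 0, 0], "twist": [0, 0, 0]}, {"fingers": 0, "linear": [0, 0, 0], "twist": [0, 0, 0]}, {"fingers": 0, "linear": [0, 0, 0], "twist": [0, 0, 0]}, {"fingers": 0, "linear": [0, 0, 0], "twist": [0, 0, 0]}], newtons=20)

```text
time_s: 2.25
tcp_pos: [0.4312, -0.3399, 0.0969]
tool_rot: [[0.997, 0.078, 0.001], [0.078, -0.997, -0.0], [0.001, 0.0, -1.0]]
wrist_force: [-1.0, 1.9, 6.2]
opening: 0.0098
finger_force: 20.0
```

Call:
jog_arm(rows=[{"fingers": 0, "linear": [0, 0, 0], "twist": [0, 0, 0]}, {"fingers": 0, "linear": [0, 0, 0], "twist": [0, 0, 0]}, {"fingers": 0, "linear": [0, 0, 0], "twist": [0, 0, 0.017]}, {"fingers": 0, "linear": [0, 0, 0], "twist": [0, 0, 0.034]}, {"fingers": 0, "linear": [0, 0, 0], "twist": [0, 0, 0.051]}, {"fingers": 0, "linear": [0, 0, 0], "twist": [0, 0, 0.068]}, {"fingers": 0, "linear": [0, 0, 0], "twist": [0, 0, 0.085]}, {"fingers": 0, "linear": [0, 0, 0], "twist": [0, 0, 0.085]}], newtons=60)

```text
time_s: 3.05
tcp_pos: [0.4311, -0.3399, 0.0969]
tool_rot: [[0.816, 0.578, 0.0], [0.578, -0.816, 0.0], [0.0, 0.0, -1.0]]
wrist_force: [-0.6, 1.6, 6.3]
opening: 0.0093
finger_force: 60.0
```

Call:
jog_arm(rows=[{"fingers": 0, "linear": [0, 0, 0], "twist": [0, 0, 0]}, {"fingers": 0, "linear": [0, 0, 0.006], "twist": [0, 0, -0.015]}, {"fingers": 0, "linear": [0, 0, 0.012], "twist": [0, 0, -0.03]}, {"fingers": 0, "linear": [0, 0, 0.018], "twist": [0, 0, -0.045]}, {"fingers": 0, "linear": [0, 0, 0.024], "twist": [0, 0, -0.06]}, {"fingers": 0, "linear": [0, 0, 0.03], "twist": [0, 0, -0.075]}, {"fingers": 0, "linear": [0, 0, 0.036], "twist": [0, 0, -0.09]}, {"fingers": 0, "linear": [0, 0, 0.042], "twist": [0, 0, -0.105]}])

```text
time_s: 3.85
tcp_pos: [0.4301, -0.3392, 0.1163]
tool_rot: [[0.999, -0.051, -0.002], [-0.051, -0.999, 0.001], [-0.002, -0.001, -1.0]]
wrist_force: [1.0, -1.1, -15.3]
opening: 0.0092
finger_force: 60.0
```

Call:
jog_arm(rows=[{"fingers": 0, "linear": [0, 0, 0.01], "twist": [0, 0, 0.015]}, {"fingers": 0, "linear": [0, 0, 0.02], "twist": [0, 0, 0.03]}, {"fingers": 0, "linear": [0, 0, 0.04], "twist": [0, 0, 0.045]}, {"fingers": 0, "linear": [0, 0, 0.06], "twist": [0, 0, 0.045]}, {"fingers": 0, "linear": [0, 0, 0.09], "twist": [0, 0, 0.045]}, {"fingers": 0, "linear": [0, 0, 0.12], "twist": [0, 0, 0.045]}, {"fingers": 0, "linear": [0, 0, 0.15], "twist": [0, 0, 0.045]}, {"fingers": 0, "linear": [0, 0, 0.18], "twist": [0, 0, 0.045]}])

```text
time_s: 4.65
tcp_pos: [0.4309, -0.3398, 0.2084]
tool_rot: [[0.973, 0.23, 0.0], [0.23, -0.973, 0.0], [0.0, 0.0, -1.0]]
wrist_force: [0.2, 0.2, -2.1]
opening: 0.0096
finger_force: 60.0
```

Call:
jog_arm(rows=[{"fingers": 0, "linear": [0, 0, 0.03], "twist": [0, 0, 0]}, {"fingers": 0, "linear": [0, 0, 0.06], "twist": [0, 0, 0]}, {"fingers": 0, "linear": [0, 0, 0.1], "twist": [0, 0, 0]}, {"fingers": 0, "linear": [0, 0, 0.1], "twist": [0, 0, 0]}, {"fingers": 0, "linear": [0, 0, 0.1], "twist": [0, 0, 0]}])

```text
time_s: 5.15
tcp_pos: [0.4309, -0.3398, 0.2574]
tool_rot: [[0.973, 0.232, 0.0], [0.232, -0.973, -0.0], [0.0, 0.0, -1.0]]
wrist_force: [1.1, 0.1, -1.9]
opening: 0.0099
finger_force: 60.0
```

Run:
```python
from h import *
im,d,ci=grab('scene',tag='2'); z=load('scene2'); P=cloud(z)
grab('top',tag='2')
np.set_printoptions(precision=4,suppress=True)
s=ctrl.read_state();print(s['tcp_pos'],s['tool_rot'],s['time_s'],s['wrist_force'])
cv2.imwrite('pics/c2.png',cv2.resize(cv2.imread('pics/scene2.png')[120:330,100:400],None,fx=2.6,fy=2.6,interpolation=cv2.INTER_CUBIC))
# pin hole from the first top picture
z=load('top'); P=cloud(z)
im=z['im'].astype(int).sum(-1); m=(abs(P[...,0]-.619)<.02)&(abs(P[...,1]-.15)<.02)
vv,uu=np.where(m&(im<300)); print(len(uu),uu.mean(),vv.mean(),onz(z,uu.mean(),vv.mean(),.045))
```

```text
[ 0.4306 -0.3396  0.2566] [[ 0.9726  0.2324 -0.0009]
 [ 0.2324 -0.9726  0.0007]
 [-0.0007 -0.0008 -1.    ]] 5.25 [-0.0613 -1.1322 -1.17  ]
17 239.7058823529412 145.88235294117646 [0.6199 0.1498 0.045 ]
```

View pics/c2.png

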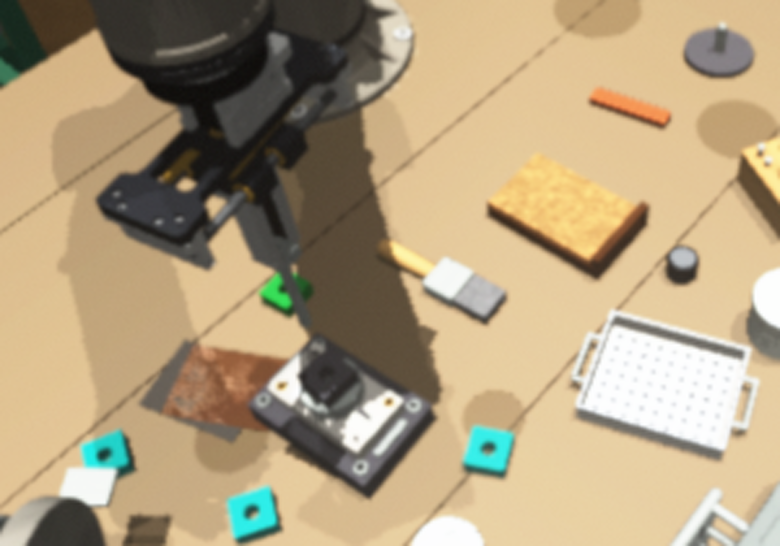

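The pin hangs vertically in the gripper, clear of the stack, and the cap is still in place. I'll carry it to the pin block.

Call:
jog_arm(rows=[{"fingers": 0, "linear": [0.378, 0.98, 0], "twist": [0, 0, 0]}, {"fingers": 0, "linear": [0.378, 0.98, 0], "twist": [0, 0, 0]}, {"fingers": 0, "linear": [0.378, 0.98, 0], "twist": [0, 0, 0]}, {"fingers": 0, "linear": [0.378, 0.98, 0], "twist": [0, 0, 0]}, {"fingers": 0, "linear": [0.378, 0.98, 0], "twist": [0, 0, 0]}, {"fingers": 0, "linear": [0.378, 0.98, 0], "twist": [0, 0, 0]}, {"fingers": 0, "linear": [0.378, 0.98, 0], "twist": [0, 0, 0]}, {"fingers": 0, "linear": [0.378, 0.98, 0], "twist": [0, 0, 0]}])

```text
time_s: 6.05
tcp_pos: [0.5749, 0.0352, 0.2566]
tool_rot: [[0.973, 0.232, -0.001], [0.232, -0.973, 0.0], [-0.001, -0.0, -1.0]]
wrist_force: [1.1, -0.6, -0.6]
opening: 0.0092
finger_force: 60.0
```

Run:
```python
from h import *
np.set_printoptions(precision=4,suppress=True)
s=ctrl.read_state();print(s['tcp_pos'],s['time_s'])
```

```text
[0.5749 0.0352 0.2566] 6.05
```

Call:
jog_arm(rows=[{"fingers": 0, "linear": [0.09, 0.234, 0], "twist": [0, 0, 0]}, {"fingers": 0, "linear": [0.09, 0.234, 0], "twist": [0, 0, 0]}, {"fingers": 0, "linear": [0.09, 0.234, 0], "twist": [0, 0, 0]}, {"fingers": 0, "linear": [0.09, 0.234, 0], "twist": [0, 0, 0]}, {"fingers": 0, "linear": [0.09, 0.234, 0], "twist": [0, 0, 0]}, {"fingers": 0, "linear": [0.09, 0.234, 0], "twist": [0, 0, 0]}])

```text
time_s: 6.65
tcp_pos: [0.6197, 0.149, 0.2569]
tool_rot: [[0.973, 0.232, -0.001], [0.232, -0.973, -0.001], [-0.001, 0.001, -1.0]]
wrist_force: [-0.7, 0.1, -1.0]
opening: 0.0097
finger_force: 60.0
```

Run:
```python
from h import *
np.set_printoptions(precision=4,suppress=True)
s=ctrl.read_state();print(s['tcp_pos'],s['time_s'])
im,d,ci=grab('wrist',tag='3'); z=load('wrist3'); P=cloud(z)
T=s['tcp_pos']
m=(P[...,2]>.042)&(P[...,2]<.053)&(abs(P[...,0]-.62)<.08)&(abs(P[...,1]-.15)<.08)
q=P[m]; r=cv2.minAreaRect((q[:,:2]*1000).astype(np.float32)); print(len(q),r,np.median(q[:,2]))
# pin points
m=(abs(P[...,0]-T[0])<.035)&(abs(P[...,1]-T[1])<.035)&(P[...,2]>.08)&(P[...,2]<.3); q=P[m]; print(len(q))
for a in np.arange(.1,.3,.01):
    w=q[abs(q[:,2]-a)<.005]
    if len(w): print(round(a,2),len(w),w[:,:2].min(0),w[:,:2].max(0))
```

```text
[0.6197 0.149  0.2569] 6.65
4017 ((620.4974365234375, 151.64393615722656), (60.28599548339844, 100.30255126953125), 61.36028289794922) 0.0490412409153673
3259
0.17 27 [0.619  0.1456] [0.6248 0.1546]
0.18 39 [0.6193 0.1459] [0.6247 0.1546]
0.19 45 [0.6198 0.1448] [0.6246 0.1545]
0.2 47 [0.6204 0.1451] [0.6246 0.1544]
0.21 17 [0.6231 0.1473] [0.6246 0.1534]
0.26 98 [0.6264 0.1383] [0.6329 0.1652]
0.27 407 [0.6046 0.1355] [0.6405 0.1678]
0.28 1789 [0.6006 0.1357] [0.6401 0.168 ]
0.29 519 [0.612  0.1352] [0.6345 0.1681]
```

View pics/wrist3.png

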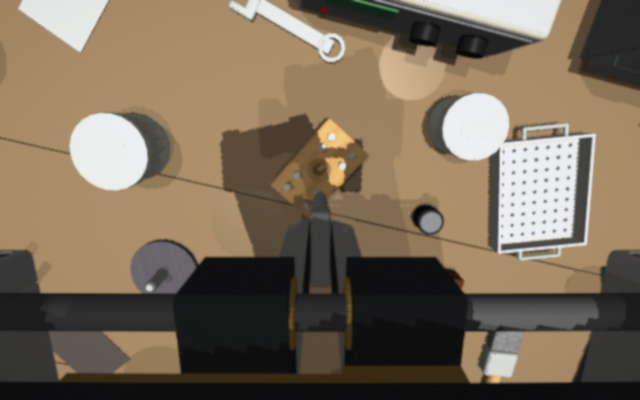

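Call:
jog_arm(rows=[{"fingers": 0, "linear": [0.001, 0.002, -0.05], "twist": [0, 0, 0]}, {"fingers": 0, "linear": [0.001, 0.002, -0.1], "twist": [0, 0, 0]}, {"fingers": 0, "linear": [0.001, 0.002, -0.15], "twist": [0, 0, 0]}, {"fingers": 0, "linear": [0.001, 0.002, -0.19], "twist": [0, 0, 0]}, {"fingers": 0, "linear": [0.001, 0.002, -0.21], "twist": [0, 0, 0]}, {"fingers": 0, "linear": [0.001, 0.002, -0.22], "twist": [0, 0, 0]}, {"fingers": 0, "linear": [0.001, 0.002, -0.23], "twist": [0, 0, 0]}, {"fingers": 0, "linear": [0.001, 0.002, -0.24], "twist": [0, 0, 0]}])

```text
time_s: 7.5
tcp_pos: [0.6209, 0.1513, 0.1381]
tool_rot: [[0.972, 0.233, 0.001], [0.233, -0.972, 0.0], [0.001, -0.0, -1.0]]
wrist_force: [0.4, -0.6, -1.3]
opening: 0.0092
finger_force: 60.0
```

Call:
jog_arm(rows=[{"fingers": 0, "linear": [0, 0, 0], "twist": [0, 0, 0]}, {"fingers": 0, "linear": [0, 0, -0.01], "twist": [0, 0, 0]}, {"fingers": 0, "linear": [0, 0, -0.02], "twist": [0, 0, 0]}, {"fingers": 0, "linear": [0, 0, -0.03], "twist": [0, 0, 0]}, {"fingers": 0, "linear": [0, 0, -0.04], "twist": [0, 0, 0]}, {"fingers": 0, "linear": [0, 0, -0.045], "twist": [0, 0, 0]}, {"fingers": 0, "linear": [0, 0, -0.05], "twist": [0, 0, 0]}])

```text
time_s: 8.2
tcp_pos: [0.6204, 0.1514, 0.1122]
tool_rot: [[0.972, 0.233, -0.0], [0.233, -0.972, 0.0], [-0.0, -0.0, -1.0]]
wrist_force: [-1.0, 0.7, -1.5]
opening: 0.0097
finger_force: 60.0
```

Call:
jog_arm(rows=[{"fingers": 0, "linear": [0, 0, -0.006], "twist": [0, 0, 0]}, {"fingers": 0, "linear": [0, 0, -0.011], "twist": [0, 0, 0]}, {"fingers": 0, "linear": [0, 0, -0.016], "twist": [0, 0, 0]}, {"fingers": 0, "linear": [0, 0, -0.02], "twist": [0, 0, 0]}, {"fingers": 0, "linear": [0, 0, -0.02], "twist": [0, 0, 0]}], newtons=20)

```text
time_s: 8.7
tcp_pos: [0.6203, 0.1513, 0.1022]
tool_rot: [[0.972, 0.233, -0.0], [0.233, -0.972, -0.0], [-0.0, -0.0, -1.0]]
wrist_force: [0.1, 0.4, -2.1]
opening: 0.0099
finger_force: 20.0
```

Call:
jog_arm(rows=[{"fingers": 0, "linear": [0, 0, -0.002], "twist": [0, 0, 0]}, {"fingers": 0, "linear": [0, 0, -0.004], "twist": [0, 0, 0]}, {"fingers": 0, "linear": [0, 0, -0.004], "twist": [0, 0, 0]}], newtons=8)

```text
time_s: 9.0
tcp_pos: [0.6208, 0.1515, 0.1009]
tool_rot: [[0.972, 0.233, 0.001], [0.233, -0.972, 0.0], [0.001, -0.0, -1.0]]
wrist_force: [-0.9, -0.4, 2.9]
opening: 0.0099
finger_force: 8.0
```

Contact with the floor (force changed by +5 N). I'll release gently and retreat.

Call:
jog_arm(rows=[{"fingers": 0.15, "linear": [0, 0, 0], "twist": [0, 0, 0]}, {"fingers": 0.3, "linear": [0, 0, 0], "twist": [0, 0, 0]}, {"fingers": 0.5, "linear": [0, 0, 0], "twist": [0, 0, 0]}, {"fingers": 0.5, "linear": [0, 0, 0.05], "twist": [0, 0, 0]}, {"fingers": 0.5, "linear": [0, 0, 0.13], "twist": [0, 0, 0]}, {"fingers": 0.6, "linear": [0, 0, 0.23], "twist": [0, 0, 0]}, {"fingers": 0.7, "linear": [0, 0, 0.3], "twist": [0, 0, 0]}, {"fingers": 0.7, "linear": [0, 0, 0.3], "twist": [0, 0, 0]}])

```text
time_s: 9.8
tcp_pos: [0.6224, 0.1522, 0.256]
tool_rot: [[0.972, 0.233, 0.007], [0.233, -0.972, 0.002], [0.008, -0.0, -1.0]]
wrist_force: [-0.4, 0.4, -0.4]
opening: 0.065
finger_force: 0.0
```

Run:
```python
from h import *
np.set_printoptions(precision=4,suppress=True)
s=ctrl.read_state();print(s['tcp_pos'],s['time_s'])
im,d,ci=grab('wrist',tag='4'); z=load('wrist4'); P=cloud(z)
for lo,hi in ((.042,.053),(.09,.1),(.105,.13)):
    m=(P[...,2]>lo)&(P[...,2]<hi)&(abs(P[...,0]-.62)<.08)&(abs(P[...,1]-.15)<.08)
    q=P[m]; r=cv2.minAreaRect((q[:,:2]*1000).astype(np.float32)); print(len(q),np.round(r[0],1),r[1],np.median(q[:,2]))
```

```text
[0.6224 0.1522 0.256 ] 9.8
3818 [620.5 151.7] (60.2250862121582, 100.32974243164062) 0.04904130701532386
64 [619.8 152.4] (12.125661849975586, 16.963054656982422) 0.09689850017975535
470 [620.3 152. ] (39.66722869873047, 9.430572509765625) 0.120776404599025
```

The pin stands upright and centred: T-bar at (0.6203, 0.152), hole at (0.6205, 0.1517). I'll return to the stack.

Call:
jog_arm(rows=[{"fingers": 0.8, "linear": [-0.378, -0.983, -0.02], "twist": [0, 0, -0.026]}, {"fingers": 0.8, "linear": [-0.378, -0.983, -0.02], "twist": [0, 0, -0.026]}, {"fingers": 0.8, "linear": [-0.378, -0.983, -0.02], "twist": [0, 0, -0.026]}, {"fingers": 0.8, "linear": [-0.378, -0.983, -0.02], "twist": [0, 0, -0.026]}, {"fingers": 0.8, "linear": [-0.378, -0.983, -0.02], "twist": [0, 0, -0.026]}, {"fingers": 0.8, "linear": [-0.378, -0.983, -0.02], "twist": [0, 0, -0.026]}, {"fingers": 0.8, "linear": [-0.378, -0.983, -0.02], "twist": [0, 0, -0.026]}, {"fingers": 0.8, "linear": [-0.378, -0.983, -0.02], "twist": [0, 0, -0.026]}])

```text
time_s: 10.65
tcp_pos: [0.4751, -0.2236, 0.2417]
tool_rot: [[0.997, 0.072, -0.001], [0.072, -0.997, 0.0], [-0.001, -0.001, -1.0]]
wrist_force: [1.3, -0.1, 0.1]
opening: 0.0755
finger_force: 0.0
```

Call:
jog_arm(rows=[{"fingers": 0.8, "linear": [-0.088, -0.232, -0.06], "twist": [0, 0, 0]}, {"fingers": 0.8, "linear": [-0.088, -0.232, -0.06], "twist": [0, 0, 0]}, {"fingers": 0.8, "linear": [-0.088, -0.232, -0.06], "twist": [0, 0, 0]}, {"fingers": 0.8, "linear": [-0.088, -0.232, -0.06], "twist": [0, 0, 0]}, {"fingers": 0.8, "linear": [-0.088, -0.232, -0.06], "twist": [0, 0, 0]}, {"fingers": 0.8, "linear": [-0.088, -0.232, -0.06], "twist": [0, 0, 0]}])

```text
time_s: 11.25
tcp_pos: [0.4333, -0.3367, 0.2125]
tool_rot: [[0.997, 0.074, -0.0], [0.074, -0.997, 0.001], [-0.0, -0.001, -1.0]]
wrist_force: [0.5, -0.2, 0.3]
opening: 0.0752
finger_force: 0.0
```

Run:
```python
from h import *
im,d,ci=grab('wrist',tag='5'); z=load('wrist5'); P=cloud(z)
np.set_printoptions(precision=4,suppress=True)
s=ctrl.read_state();print(s['tcp_pos'],s['tool_rot'][:,0],s['time_s'])
for n,lo,hi in (('cap',.083,.094),('ring',.066,.076),('plate',.045,.056)):
    m=(P[...,2]>lo)&(P[...,2]<hi)&(abs(P[...,0]-.4305)<.1)&(abs(P[...,1]+.34)<.1)
    q=P[m]; r=cv2.minAreaRect((q[:,:2]*1000).astype(np.float32)); print(n,len(q),np.round(r[0],1),np.round(r[1],1),round(r[2],1),np.median(q[:,2]),q.min(0),q.max(0))
```

```text
[ 0.4335 -0.3367  0.2128] [0.9973 0.074  0.    ] 11.3
cap 1633 [ 431.1 -338.1] [38.  38.4] 88.6 0.08901527443274576 [ 0.4114 -0.3574  0.0831] [ 0.4506 -0.3189  0.0915]
ring 838 [ 431.6 -337.5] [53.9 55.8] 34.1 0.07100849691956164 [ 0.4032 -0.3657  0.0662] [ 0.4588 -0.3105  0.076 ]
plate 4058 [ 430.7 -338.1] [110.7  62.1] 3.3 0.05109159647232264 [ 0.3752 -0.3719  0.0452] [ 0.4874 -0.3042  0.0559]
```

View pics/wrist5.png

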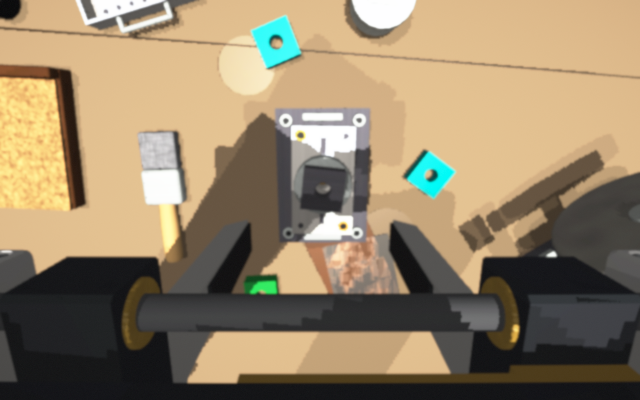

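The pin hole is at about (322,187) in the cap, on the ring; nothing has shifted. I'll descend to the cap.

Call:
jog_arm(rows=[{"fingers": 0.7, "linear": [-0.005, -0.005, -0.09], "twist": [0, 0, -0.016]}, {"fingers": 0.7, "linear": [-0.005, -0.005, -0.17], "twist": [0, 0, -0.016]}, {"fingers": 0.7, "linear": [-0.005, -0.005, -0.23], "twist": [0, 0, -0.016]}, {"fingers": 0.7, "linear": [-0.005, -0.005, -0.26], "twist": [0, 0, -0.016]}, {"fingers": 0.7, "linear": [-0.005, -0.005, -0.27], "twist": [0, 0, -0.016]}, {"fingers": 0.7, "linear": [-0.005, -0.005, -0.274], "twist": [0, 0, -0.016]}, {"fingers": 0.7, "linear": [-0.005, -0.005, -0.274], "twist": [0, 0, -0.016]}, {"fingers": 0.5, "linear": [-0.005, -0.005, -0.274], "twist": [0, 0, -0.016]}], newtons=10)

```text
time_s: 12.1
tcp_pos: [0.431, -0.3406, 0.0769]
tool_rot: [[1.0, -0.028, 0.001], [-0.028, -1.0, -0.001], [0.001, 0.001, -1.0]]
wrist_force: [0.4, -0.3, -0.9]
opening: 0.0608
finger_force: 0.0
```

Call:
jog_arm(rows=[{"fingers": 0.5, "linear": [0, 0.002, -0.006], "twist": [0, 0, 0]}, {"fingers": 0.35, "linear": [0, 0.002, -0.006], "twist": [0, 0, 0]}, {"fingers": 0.35, "linear": [0, 0.002, -0.006], "twist": [0, 0, 0]}, {"fingers": 0.35, "linear": [0, 0.002, -0.006], "twist": [0, 0, 0]}, {"fingers": 0.3, "linear": [0, 0.002, -0.006], "twist": [0, 0, 0]}, {"fingers": 0.3, "linear": [0, 0.002, -0.006], "twist": [0, 0, 0]}, {"fingers": 0.3, "linear": [0, 0.002, -0.006], "twist": [0, 0, 0]}], newtons=30)

```text
time_s: 12.8
tcp_pos: [0.4304, -0.3394, 0.073]
tool_rot: [[1.0, -0.028, 0.0], [-0.028, -1.0, 0.0], [0.0, -0.0, -1.0]]
wrist_force: [-1.2, 1.2, 3.8]
opening: 0.0379
finger_force: 30.0
```

Call:
jog_arm(rows=[{"fingers": 0.3, "linear": [0, 0, 0.03], "twist": [0, 0, 0]}, {"fingers": 0.3, "linear": [0, 0, 0.1], "twist": [0, 0, 0]}, {"fingers": 0.3, "linear": [0, 0, 0.18], "twist": [0, 0, 0]}, {"fingers": 0.3, "linear": [0.06, 0.06, 0.18], "twist": [0, 0, 0]}, {"fingers": 0.3, "linear": [0.13, 0.125, 0.18], "twist": [0, 0, 0.02]}, {"fingers": 0.3, "linear": [0.2, 0.193, 0.18], "twist": [0, 0, 0.04]}, {"fingers": 0.3, "linear": [0.27, 0.26, 0.18], "twist": [0, 0, 0.054]}, {"fingers": 0.3, "linear": [0.34, 0.328, 0.18], "twist": [0, 0, 0.054]}])

```text
time_s: 13.6
tcp_pos: [0.6014, -0.1742, 0.1627]
tool_rot: [[0.951, 0.309, -0.0], [0.309, -0.951, 0.0], [-0.0, -0.0, -1.0]]
wrist_force: [0.7, -0.8, -1.9]
opening: 0.0378
finger_force: 30.0
```

Call:
jog_arm(rows=[{"fingers": 0.3, "linear": [0.06, 0.058, 0], "twist": [0, 0, 0]}, {"fingers": 0.3, "linear": [0.096, 0.092, 0], "twist": [0, 0, 0]}, {"fingers": 0.3, "linear": [0.096, 0.092, 0], "twist": [0, 0, 0]}, {"fingers": 0.3, "linear": [0.096, 0.092, 0], "twist": [0, 0, 0]}])

```text
time_s: 14.0
tcp_pos: [0.6481, -0.1292, 0.1622]
tool_rot: [[0.952, 0.307, -0.001], [0.307, -0.952, 0.0], [-0.001, -0.0, -1.0]]
wrist_force: [0.6, 0.2, -0.6]
opening: 0.0376
finger_force: 30.0
```

Run:
```python
from h import *
im,d,ci=grab('wrist',tag='6'); z=load('wrist6'); P=cloud(z)
np.set_printoptions(precision=4,suppress=True)
s=ctrl.read_state();print(s['tcp_pos'],s['tool_rot'][:,0],s['time_s'])
m=(P[...,2]>.018)&(P[...,2]<.03)&(abs(P[...,0]-.649)<.12)&(abs(P[...,1]+.13)<.1)
q=P[m]; r=cv2.minAreaRect((q[:,:2]*1000).astype(np.float32)); print(len(q),r,q.min(0),q.max(0))
```

```text
[ 0.6477 -0.1301  0.1624] [ 0.9522  0.3055 -0.001 ] 14.05
2084 ((674.3724365234375, -106.58747863769531), (141.5950927734375, 133.78482055664062), 18.48874282836914) [ 0.5937 -0.1912  0.018 ] [ 0.7389 -0.03    0.0299]
```

View pics/wrist6.png

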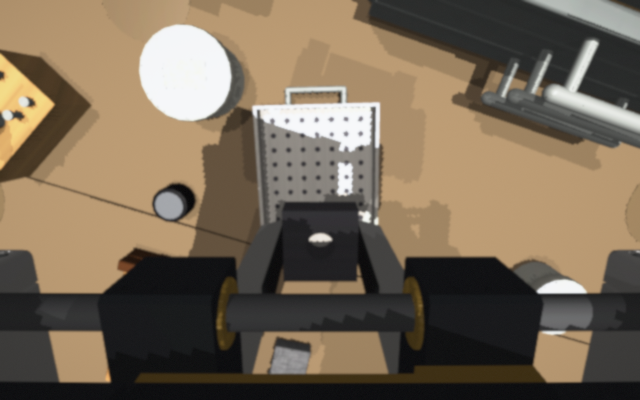

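The cap is held flat and lies between the pan's rims (columns 255 and 380). I'll check the cup heights before bringing the gripper body down.

Run:
```python
from h import *
P=np.load('topP.npy')
for n,a,b in (('cup pan',364,150),('small',362,201),('cup r',520,195),('cupL',206,192)):
    q=P[int(b*.8)-4:int(b*.8)+4,int(a*.8)-4:int(a*.8)+4].reshape(-1,3); print(n,np.round(np.median(q,0),3))
```

```text
cup pan [ 0.701 -0.001  0.06 ]
small [0.586 0.003 0.025]
cup r [ 0.605 -0.379  0.046]
cupL [0.589 0.369 0.065]
```

Call:
jog_arm(rows=[{"fingers": 0.3, "linear": [0, 0, -0.08], "twist": [0, 0, 0]}, {"fingers": 0.3, "linear": [0, 0, -0.16], "twist": [0, 0, 0]}, {"fingers": 0.3, "linear": [0, 0, -0.22], "twist": [0, 0, 0]}, {"fingers": 0.3, "linear": [0, 0, -0.24], "twist": [0, 0, 0]}, {"fingers": 0.3, "linear": [0, 0, -0.24], "twist": [0, 0, 0]}])

```text
time_s: 14.55
tcp_pos: [0.6472, -0.1303, 0.042]
tool_rot: [[0.952, 0.305, -0.002], [0.305, -0.952, 0.0], [-0.002, -0.001, -1.0]]
wrist_force: [0.1, -0.4, -0.6]
opening: 0.0376
finger_force: 30.0
```

Call:
jog_arm(rows=[{"fingers": 0.3, "linear": [0, 0, -0.03], "twist": [0, 0, 0]}, {"fingers": 0.3, "linear": [0, 0, -0.05], "twist": [0, 0, 0]}, {"fingers": 0.3, "linear": [0, 0, -0.058], "twist": [0, 0, 0]}, {"fingers": 0.3, "linear": [0, 0, -0.064], "twist": [0, 0, 0]}, {"fingers": 0.3, "linear": [0, 0, -0.068], "twist": [0, 0, 0]}, {"fingers": 0.3, "linear": [0, 0, -0.071], "twist": [0, 0, 0]}, {"fingers": 0.3, "linear": [0, 0, -0.071], "twist": [0, 0, 0]}], newtons=15)

```text
time_s: 15.25
tcp_pos: [0.6484, -0.1294, 0.0074]
tool_rot: [[0.952, 0.306, 0.0], [0.306, -0.952, 0.0], [0.0, 0.0, -1.0]]
wrist_force: [0.4, -0.3, 0.1]
opening: 0.0379
finger_force: 15.0
```

Another ~1.5 mm down, then release and rise.

Call:
jog_arm(rows=[{"fingers": 0.3, "linear": [0, 0, -0.003], "twist": [0, 0, 0]}, {"fingers": 0.3, "linear": [0, 0, -0.003], "twist": [0, 0, 0]}, {"fingers": 0.45, "linear": [0, 0, -0.003], "twist": [0, 0, 0]}, {"fingers": 0.6, "linear": [0, 0, -0.003], "twist": [0, 0, 0]}, {"fingers": 0.6, "linear": [0, 0, -0.003], "twist": [0, 0, 0]}, {"fingers": 0.6, "linear": [0, 0, 0.06], "twist": [0, 0, 0]}, {"fingers": 0.6, "linear": [0, 0, 0.15], "twist": [0, 0, 0]}, {"fingers": 0.6, "linear": [0, 0, 0.25], "twist": [0, 0, 0]}])

```text
time_s: 16.05
tcp_pos: [0.6474, -0.1293, 0.1329]
tool_rot: [[0.952, 0.306, -0.002], [0.306, -0.952, 0.001], [-0.002, -0.001, -1.0]]
wrist_force: [0.6, -0.0, 0.4]
opening: 0.0563
finger_force: 0.0
```

Run:
```python
from h import *
im,d,ci=grab('wrist',tag='7'); z=load('wrist7'); P=cloud(z)
np.set_printoptions(precision=4,suppress=True)
s=ctrl.read_state();print(s['tcp_pos'],s['tool_rot'][:,0],s['time_s'],s['opening'])
m=(P[...,2]>.016)&(P[...,2]<.026)&(abs(P[...,0]-.648)<.035)&(abs(P[...,1]+.13)<.035)
q=P[m]; r=cv2.minAreaRect((q[:,:2]*1000).astype(np.float32)); print(len(q),r,np.median(q[:,2]))
A=np.c_[q[:,:2],np.ones(len(q))];print(np.linalg.lstsq(A,q[:,2],rcond=None)[0])
```

```text
[ 0.6517 -0.1298  0.1425] [0.9521 0.3058 0.008 ] 16.1 0.05667386142312526
1782 ((649.3743286132812, -128.45497131347656), (38.30854797363281, 37.77729415893555), 18.43300437927246) 0.02200170180057692
[-0.007  -0.0024  0.0262]
```

The cap lies flat in the pan (top at 22 mm, tilt under 0.01). Now back for the ring.

Call:
jog_arm(rows=[{"fingers": 0.6, "linear": [0, 0, 0.05], "twist": [0, 0, 0]}, {"fingers": 0.95, "linear": [-0.434, -0.42, 0.06], "twist": [0, 0, -0.04]}, {"fingers": 0.95, "linear": [-0.434, -0.42, 0.06], "twist": [0, 0, -0.04]}, {"fingers": 0.95, "linear": [-0.434, -0.42, 0.06], "twist": [0, 0, -0.04]}, {"fingers": 0.95, "linear": [-0.434, -0.42, 0.06], "twist": [0, 0, -0.04]}, {"fingers": 0.95, "linear": [-0.434, -0.42, 0.06], "twist": [0, 0, -0.04]}, {"fingers": 0.95, "linear": [-0.434, -0.42, 0.06], "twist": [0, 0, -0.04]}, {"fingers": 0.95, "linear": [-0.434, -0.42, 0.06], "twist": [0, 0, -0.04]}])

```text
time_s: 16.9
tcp_pos: [0.4263, -0.3443, 0.1626]
tool_rot: [[0.999, 0.052, -0.001], [0.052, -0.999, -0.002], [-0.001, 0.002, -1.0]]
wrist_force: [1.4, 0.5, -0.7]
opening: 0.0896
finger_force: 0.0
```

Run:
```python
from h import *
im,d,ci=grab('wrist',tag='8'); z=load('wrist8'); P=cloud(z)
np.set_printoptions(precision=4,suppress=True)
s=ctrl.read_state();print(s['tcp_pos'],s['tool_rot'][:,0],s['time_s'],s['opening'])
for n,lo,hi in (('ring',.066,.076),('plate',.045,.056)):
    m=(P[...,2]>lo)&(P[...,2]<hi)&(abs(P[...,0]-.4305)<.06)&(abs(P[...,1]+.34)<.04)
    q=P[m]; r=cv2.minAreaRect((q[:,:2]*1000).astype(np.float32)); print(n,len(q),np.round(r[0],1),np.round(r[1],1),round(r[2],1),np.median(q[:,2]),q.min(0),q.max(0))
```

```text
[ 0.4288 -0.3422  0.1626] [ 0.9985  0.054  -0.0002] 16.95 0.08909361430827605
ring 2652 [ 431.6 -338.2] [54.6 54.8] 1.2 0.0709332886903997 [ 0.4043 -0.3656  0.066 ] [ 0.4589 -0.3107  0.0732]
plate 6010 [ 431.3 -338.1] [109.5  62.3] 3.4 0.05110911773786391 [ 0.3754 -0.3717  0.0454] [ 0.4873 -0.304   0.0559]
```

Call:
jog_arm(rows=[{"fingers": 0.95, "linear": [0, 0, 0], "twist": [0, 0, 0]}, {"fingers": 0.95, "linear": [0, 0, -0.07], "twist": [0, 0, 0]}, {"fingers": 0.95, "linear": [0, 0, -0.13], "twist": [0, 0, 0]}, {"fingers": 0.95, "linear": [0, 0, -0.17], "twist": [0, 0, 0]}, {"fingers": 0.95, "linear": [0, 0, -0.19], "twist": [0, 0, 0]}, {"fingers": 0.95, "linear": [0, 0, -0.2], "twist": [0, 0, 0]}, {"fingers": 0.95, "linear": [0, 0, -0.2], "twist": [0, 0, 0]}])

```text
time_s: 17.65
tcp_pos: [0.432, -0.3389, 0.0624]
tool_rot: [[0.998, 0.061, 0.0], [0.061, -0.998, 0.0], [0.0, -0.0, -1.0]]
wrist_force: [-0.0, -0.5, 0.9]
opening: 0.0895
finger_force: 0.0
```

Call:
jog_arm(rows=[{"fingers": 0.95, "linear": [-0.001, 0, -0.01], "twist": [0, 0, 0]}, {"fingers": 0.8, "linear": [-0.001, 0, -0.017], "twist": [0, 0, 0]}, {"fingers": 0.65, "linear": [-0.001, 0, -0.017], "twist": [0, 0, 0]}, {"fingers": 0.6, "linear": [-0.001, 0, -0.017], "twist": [0, 0, 0]}, {"fingers": 0.5, "linear": [-0.001, 0, -0.017], "twist": [0, 0, 0]}, {"fingers": 0.5, "linear": [-0.001, 0, -0.017], "twist": [0, 0, 0]}, {"fingers": 0.5, "linear": [-0.001, 0, -0.017], "twist": [0, 0, 0]}, {"fingers": 0.5, "linear": [-0.001, 0, -0.017], "twist": [0, 0, 0]}], newtons=35)

```text
time_s: 18.45
tcp_pos: [0.431, -0.3395, 0.0541]
tool_rot: [[0.998, 0.059, 0.0], [0.059, -0.998, -0.0], [0.0, 0.0, -1.0]]
wrist_force: [-1.1, 0.3, 3.5]
opening: 0.0543
finger_force: 34.9
```

Call:
jog_arm(rows=[{"fingers": 0.5, "linear": [0, 0, 0.03], "twist": [0, 0, 0]}, {"fingers": 0.5, "linear": [0, 0, 0.1], "twist": [0, 0, 0]}, {"fingers": 0.5, "linear": [0.02, 0.05, 0.18], "twist": [0, 0, 0]}, {"fingers": 0.5, "linear": [0.04, 0.14, 0.2], "twist": [0, 0, 0]}, {"fingers": 0.5, "linear": [0.06, 0.23, 0.2], "twist": [0, 0, 0]}, {"fingers": 0.5, "linear": [0.08, 0.32, 0.2], "twist": [0, 0, 0]}, {"fingers": 0.5, "linear": [0.1, 0.41, 0.2], "twist": [0, 0, 0]}, {"fingers": 0.5, "linear": [0.12, 0.5, 0.2], "twist": [0, 0, 0]}])

```text
time_s: 19.25
tcp_pos: [0.4907, -0.0877, 0.1539]
tool_rot: [[0.998, 0.059, 0.0], [0.059, -0.998, -0.0], [0.0, 0.0, -1.0]]
wrist_force: [0.7, -0.2, -2.8]
opening: 0.0545
finger_force: 34.9
```

Call:
jog_arm(rows=[{"fingers": 0.5, "linear": [0.01, 0.09, 0], "twist": [0, 0, 0]}, {"fingers": 0.5, "linear": [0.01, 0.18, 0], "twist": [0, 0, 0]}, {"fingers": 0.5, "linear": [0, 0.27, 0], "twist": [0, 0, 0]}, {"fingers": 0.5, "linear": [-0.02, 0.36, 0], "twist": [0, 0, 0]}, {"fingers": 0.5, "linear": [-0.04, 0.45, 0], "twist": [0, 0, 0]}, {"fingers": 0.5, "linear": [-0.06, 0.54, 0], "twist": [0, 0, 0]}, {"fingers": 0.5, "linear": [-0.08, 0.63, 0], "twist": [0, 0, 0]}, {"fingers": 0.5, "linear": [-0.1, 0.7, 0], "twist": [0, 0, 0]}])

```text
time_s: 20.05
tcp_pos: [0.4398, 0.2631, 0.1539]
tool_rot: [[0.998, 0.061, 0.0], [0.061, -0.998, 0.001], [0.0, -0.001, -1.0]]
wrist_force: [0.9, 0.2, -2.6]
opening: 0.0546
finger_force: 34.9
```

Call:
jog_arm(rows=[{"fingers": 0.5, "linear": [-0.02, 0.08, 0], "twist": [0, 0, 0]}, {"fingers": 0.5, "linear": [-0.02, 0.106, 0], "twist": [0, 0, 0]}, {"fingers": 0.5, "linear": [-0.02, 0.106, 0], "twist": [0, 0, 0]}, {"fingers": 0.5, "linear": [-0.02, 0.106, 0], "twist": [0, 0, 0]}, {"fingers": 0.5, "linear": [-0.02, 0.106, 0], "twist": [0, 0, 0]}])

```text
time_s: 20.55
tcp_pos: [0.4313, 0.3119, 0.1537]
tool_rot: [[0.998, 0.058, -0.0], [0.058, -0.998, -0.001], [-0.0, 0.001, -1.0]]
wrist_force: [-0.4, 0.1, -2.1]
opening: 0.0543
finger_force: 34.9
```

Run:
```python
from h import *
im,d,ci=grab('wrist',tag='9'); z=load('wrist9'); P=cloud(z)
np.set_printoptions(precision=4,suppress=True)
s=ctrl.read_state();print(s['tcp_pos'],s['tool_rot'][:,0],s['time_s'],s['opening'])
T=s['tcp_pos']
for n,lo,hi in (('foot',.007,.014),('post',.025,.06),('ringtop',T[2]+.008,T[2]+.02)):
    m=(P[...,2]>lo)&(P[...,2]<hi)&(abs(P[...,0]-.43)<.06)&(abs(P[...,1]-.318)<(.06 if n!='ringtop' else .027))
    q=P[m]; print(n,len(q),q.mean(0),q.min(0),q.max(0)); 
    if n=='foot': print(cv2.minEnclosingCircle((q[:,:2]*1000).astype(np.float32)))
```

```text
[0.4314 0.312  0.1538] [0.9983 0.0576 0.    ] 20.6 0.05413617959117097
foot 4618 [0.4431 0.3219 0.0111] [0.3873 0.2751 0.0071] [0.4757 0.3647 0.0138]
((431.092529296875, 319.8742370605469), 44.90830612182617)
post 115 [0.4365 0.3202 0.0405] [0.4322 0.3133 0.0254] [0.4384 0.3267 0.0511]
ringtop 6401 [0.4343 0.315  0.1699] [0.4066 0.291  0.1618] [0.4597 0.345  0.1738]
```

View pics/wrist9.png

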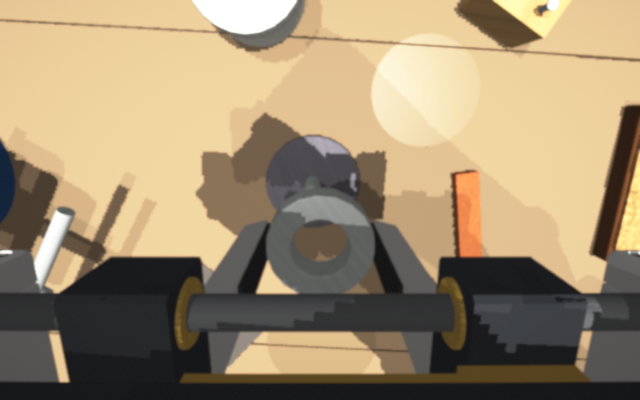

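The ring hangs level. The post is at about (313,183), (0.431, 0.3195). I'll centre and lower it to just above the post.

Call:
jog_arm(rows=[{"fingers": 0.5, "linear": [-0.002, 0.015, 0], "twist": [0, 0, 0]}, {"fingers": 0.5, "linear": [-0.002, 0.015, -0.07], "twist": [0, 0, 0]}, {"fingers": 0.5, "linear": [-0.002, 0.015, -0.14], "twist": [0, 0, 0]}, {"fingers": 0.5, "linear": [-0.002, 0.015, -0.17], "twist": [0, 0, 0]}, {"fingers": 0.5, "linear": [-0.002, 0.015, -0.18], "twist": [0, 0, 0]}, {"fingers": 0.5, "linear": [-0.002, 0.015, -0.18], "twist": [0, 0, 0]}])

```text
time_s: 21.2
tcp_pos: [0.43, 0.3213, 0.0641]
tool_rot: [[0.998, 0.06, -0.0], [0.06, -0.998, 0.0], [-0.0, -0.0, -1.0]]
wrist_force: [0.1, 0.0, -2.5]
opening: 0.0543
finger_force: 34.9
```

Run:
```python
from h import *
np.set_printoptions(precision=4,suppress=True)
s=ctrl.read_state();print(s['tcp_pos'],s['time_s'])
im,d,ci=grab('wrist',tag='10')
cv2.imwrite('pics/c10.png',cv2.resize(cv2.imread('pics/wrist10.png')[160:310,210:430],None,fx=3,fy=3))
```

```text
[0.43   0.3213 0.0641] 21.2
```

View pics/c10.png

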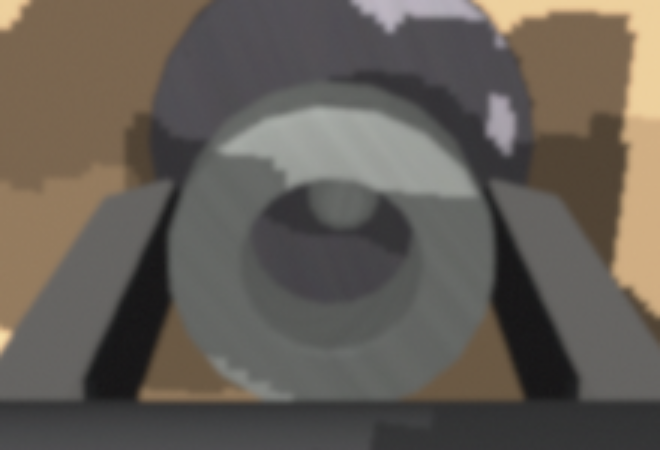

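The post tip at (342,205) shows inside the bore, about 2 mm to the right. I'll correct and lower.

Call:
jog_arm(rows=[{"fingers": 0.5, "linear": [0.001, -0.004, 0], "twist": [0, 0, 0]}, {"fingers": 0.5, "linear": [0.001, -0.004, -0.02], "twist": [0, 0, 0]}, {"fingers": 0.5, "linear": [0.001, -0.004, -0.04], "twist": [0, 0, 0]}, {"fingers": 0.5, "linear": [0.001, -0.004, -0.06], "twist": [0, 0, 0]}, {"fingers": 0.5, "linear": [0.001, -0.004, -0.08], "twist": [0, 0, 0]}, {"fingers": 0.5, "linear": [0.001, -0.004, -0.09], "twist": [0, 0, 0]}, {"fingers": 0.5, "linear": [0.001, -0.004, -0.096], "twist": [0, 0, 0]}, {"fingers": 0.5, "linear": [0.001, -0.004, -0.098], "twist": [0, 0, 0]}])

```text
time_s: 22.05
tcp_pos: [0.4302, 0.3191, 0.0145]
tool_rot: [[0.998, 0.06, -0.0], [0.06, -0.998, -0.0], [-0.0, 0.0, -1.0]]
wrist_force: [0.8, 0.5, -2.0]
opening: 0.0543
finger_force: 34.9
```

Call:
jog_arm(rows=[{"fingers": 0.5, "linear": [0, 0, -0.002], "twist": [0, 0, 0]}, {"fingers": 0.5, "linear": [0, 0, -0.002], "twist": [0, 0, 0]}, {"fingers": 0.7, "linear": [0, 0, -0.002], "twist": [0, 0, 0]}, {"fingers": 0.9, "linear": [0, 0, -0.002], "twist": [0, 0, 0]}, {"fingers": 0.9, "linear": [0, 0, -0.002], "twist": [0, 0, 0]}, {"fingers": 0.9, "linear": [0, 0, 0.04], "twist": [0, 0, 0]}, {"fingers": 0.9, "linear": [0, 0, 0.14], "twist": [0, 0, 0]}, {"fingers": 0.9, "linear": [0, 0, 0.24], "twist": [0, 0, 0]}], newtons=10)

```text
time_s: 22.85
tcp_pos: [0.4296, 0.3188, 0.1359]
tool_rot: [[0.998, 0.06, -0.002], [0.06, -0.998, -0.001], [-0.002, 0.001, -1.0]]
wrist_force: [0.8, 0.8, 0.3]
opening: 0.0849
finger_force: 0.0
```

Run:
```python
from h import *
im,d,ci=grab('wrist',tag='11'); z=load('wrist11'); P=cloud(z)
np.set_printoptions(precision=4,suppress=True)
s=ctrl.read_state();print(s['tcp_pos'],s['tool_rot'][:,0],s['time_s'],s['opening'])
m=(P[...,2]>.025)&(P[...,2]<.036)&(abs(P[...,0]-.43)<.04)&(abs(P[...,1]-.319)<.04)
q=P[m]; print(cv2.minEnclosingCircle((q[:,:2]*1000).astype(np.float32)),np.median(q[:,2]))
A=np.c_[q[:,:2],np.ones(len(q))];print(np.linalg.lstsq(A,q[:,2],rcond=None)[0])
```

```text
[0.4324 0.3215 0.144 ] [0.9982 0.06   0.0065] 22.9 0.08464373498125065
((430.82037353515625, 319.876953125), 27.90497589111328) 0.03093804824822798
[-0.0033  0.0011  0.0319]
```

The ring is flat on the foot, centred on the post. Now for the plate.

Call:
jog_arm(rows=[{"fingers": 0.9, "linear": [0.02, -0.09, 0.04], "twist": [0, 0, 0]}, {"fingers": 0.9, "linear": [0.06, -0.18, 0.04], "twist": [0, 0, 0]}, {"fingers": 0.9, "linear": [0.1, -0.27, 0.04], "twist": [0, 0, 0]}, {"fingers": 0.9, "linear": [0.12, -0.36, 0.04], "twist": [0, 0, 0]}, {"fingers": 0.9, "linear": [0.13, -0.455, 0.04], "twist": [0, 0, 0]}, {"fingers": 0.9, "linear": [0.13, -0.55, 0.04], "twist": [0, 0, 0]}, {"fingers": 0.9, "linear": [0.13, -0.645, 0.04], "twist": [0, 0, 0]}, {"fingers": 0.9, "linear": [0.12, -0.74, 0.04], "twist": [0, 0, 0]}])

```text
time_s: 23.7
tcp_pos: [0.4904, -0.0529, 0.1551]
tool_rot: [[0.998, 0.059, 0.001], [0.059, -0.998, -0.0], [0.001, 0.0, -1.0]]
wrist_force: [1.5, 0.2, -0.9]
opening: 0.0849
finger_force: 0.0
```

Call:
jog_arm(rows=[{"fingers": 0.9, "linear": [-0.118, -0.574, 0], "twist": [0, 0, 0]}, {"fingers": 0.9, "linear": [-0.118, -0.574, 0], "twist": [0, 0, 0]}, {"fingers": 0.9, "linear": [-0.118, -0.574, 0], "twist": [0, 0, 0]}, {"fingers": 0.9, "linear": [-0.118, -0.574, 0], "twist": [0, 0, 0]}, {"fingers": 0.9, "linear": [-0.118, -0.574, 0], "twist": [0, 0, 0]}, {"fingers": 0.9, "linear": [-0.118, -0.574, 0], "twist": [0, 0, 0]}, {"fingers": 0.9, "linear": [-0.118, -0.574, 0], "twist": [0, 0, 0]}, {"fingers": 0.9, "linear": [-0.118, -0.574, 0], "twist": [0, 0, 0]}])

```text
time_s: 24.5
tcp_pos: [0.4309, -0.3387, 0.1547]
tool_rot: [[0.998, 0.058, -0.0], [0.058, -0.998, 0.0], [-0.0, -0.0, -1.0]]
wrist_force: [0.4, 0.5, 0.2]
opening: 0.0844
finger_force: 0.0
```

Run:
```python
from h import *
im,d,ci=grab('wrist',tag='12'); z=load('wrist12'); P=cloud(z)
np.set_printoptions(precision=4,suppress=True)
s=ctrl.read_state();print(s['tcp_pos'],s['tool_rot'][:,0],s['time_s'],s['opening'])
m=(P[...,2]>.045)&(P[...,2]<.056)&(abs(P[...,0]-.4305)<.07)&(abs(P[...,1]+.34)<.04)
q=P[m]; r=cv2.minAreaRect((q[:,:2]*1000).astype(np.float32)); print(len(q),np.round(r[0],1),np.round(r[1],1),round(r[2],1))
```

```text
[ 0.4314 -0.3375  0.1547] [ 0.9982  0.0594 -0.    ] 24.55 0.08459157446559631
9269 [ 431.3 -338.2] [109.8  62.2] 3.3
```

Call:
jog_arm(rows=[{"fingers": 0.9, "linear": [0, -0.002, -0.08], "twist": [0, 0, 0]}, {"fingers": 0.9, "linear": [0, -0.002, -0.15], "twist": [0, 0, 0]}, {"fingers": 0.9, "linear": [0, -0.002, -0.2], "twist": [0, 0, 0]}, {"fingers": 0.9, "linear": [0, -0.002, -0.22], "twist": [0, 0, 0]}, {"fingers": 0.9, "linear": [0, -0.002, -0.23], "twist": [0, 0, 0]}, {"fingers": 0.9, "linear": [0, -0.002, -0.237], "twist": [0, 0, 0]}, {"fingers": 0.9, "linear": [0, -0.002, -0.24], "twist": [0, 0, 0]}, {"fingers": 0.8, "linear": [0, -0.002, -0.24], "twist": [0, 0, 0]}])

```text
time_s: 25.35
tcp_pos: [0.4318, -0.3391, 0.0356]
tool_rot: [[0.998, 0.06, 0.001], [0.06, -0.998, -0.001], [0.001, 0.001, -1.0]]
wrist_force: [0.4, -0.4, 0.1]
opening: 0.0797
finger_force: 0.0
```

Call:
jog_arm(rows=[{"fingers": 0.7, "linear": [0, 0, 0], "twist": [0, 0, 0]}, {"fingers": 0.6, "linear": [0, 0, 0], "twist": [0, 0, 0]}, {"fingers": 0.55, "linear": [0, 0, 0], "twist": [0, 0, 0]}, {"fingers": 0.55, "linear": [0, 0, 0], "twist": [0, 0, 0]}, {"fingers": 0.55, "linear": [0, 0, 0], "twist": [0, 0, 0]}, {"fingers": 0.55, "linear": [0, 0, 0], "twist": [0, 0, 0]}], newtons=45)

```text
time_s: 25.95
tcp_pos: [0.4315, -0.3391, 0.0353]
tool_rot: [[0.998, 0.059, 0.0], [0.059, -0.998, -0.0], [0.0, 0.0, -1.0]]
wrist_force: [-0.9, 0.7, 6.6]
opening: 0.0614
finger_force: 45.0
```

Call:
jog_arm(rows=[{"fingers": 0.55, "linear": [0, 0, 0.02], "twist": [0, 0, 0]}, {"fingers": 0.55, "linear": [0, 0, 0.08], "twist": [0, 0, 0]}, {"fingers": 0.55, "linear": [0.005, 0.03, 0.14], "twist": [0, 0, 0]}, {"fingers": 0.55, "linear": [0.01, 0.1, 0.16], "twist": [0, 0, 0]}, {"fingers": 0.55, "linear": [0.015, 0.19, 0.16], "twist": [0, 0, 0]}, {"fingers": 0.55, "linear": [0.02, 0.28, 0.16], "twist": [0, 0, 0]}, {"fingers": 0.55, "linear": [0.025, 0.37, 0.16], "twist": [0, 0, -0.005]}, {"fingers": 0.55, "linear": [0.03, 0.46, 0.16], "twist": [0, 0, -0.005]}])

```text
time_s: 26.75
tcp_pos: [0.446, -0.1073, 0.1154]
tool_rot: [[1.0, 0.027, 0.0], [0.027, -1.0, -0.0], [0.0, 0.0, -1.0]]
wrist_force: [1.7, 0.5, -3.4]
opening: 0.0614
finger_force: 45.0
```

Call:
jog_arm(rows=[{"fingers": 0.55, "linear": [0, 0.08, 0], "twist": [0, 0, 0]}, {"fingers": 0.55, "linear": [0, 0.14, 0], "twist": [0, 0, 0]}, {"fingers": 0.55, "linear": [0, 0.182, 0], "twist": [0, 0, 0]}, {"fingers": 0.55, "linear": [0, 0.182, 0], "twist": [0, 0, 0]}, {"fingers": 0.55, "linear": [0, 0.182, 0], "twist": [0, 0, 0]}, {"fingers": 0.55, "linear": [0, 0.182, 0], "twist": [0, 0, 0]}])

```text
time_s: 27.35
tcp_pos: [0.4462, -0.0188, 0.115]
tool_rot: [[1.0, 0.027, -0.0], [0.027, -1.0, -0.0], [-0.0, 0.0, -1.0]]
wrist_force: [1.0, 0.1, -4.5]
opening: 0.0615
finger_force: 45.0
```

Run:
```python
from h import *
im,d,ci=grab('wrist',tag='13'); z=load('wrist13'); P=cloud(z)
np.set_printoptions(precision=4,suppress=True)
s=ctrl.read_state();T=s['tcp_pos'];print(T,s['tool_rot'][:,0],s['time_s'],s['opening'])
for n,lo,hi in (('stop',.03,.04),('plate',T[2]+.008,T[2]+.022)):
    m=(P[...,2]>lo)&(P[...,2]<hi)&(abs(P[...,0]-.46)<.08)&(abs(P[...,1]+.018)<(.08 if n=='stop' else .029))
    q=P[m]; r=cv2.minAreaRect((q[:,:2]*1000).astype(np.float32)); print(n,len(q),np.round(r[0],1),np.round(r[1],1),round(r[2],1),q.min(0),q.max(0))
```

```text
[ 0.4462 -0.0189  0.115 ] [ 0.9996  0.0268 -0.0001] 27.4 0.06175849584438988
stop 2052 [516.6 -14.8] [10.7 94.8] 1.6 [ 0.5101 -0.0621  0.031 ] [0.5232 0.0325 0.0371]
plate 18990 [445.8 -18. ] [112.1  58. ] 0.0 [ 0.3897 -0.047   0.123 ] [0.5019 0.011  0.1333]
```

View pics/wrist13.png

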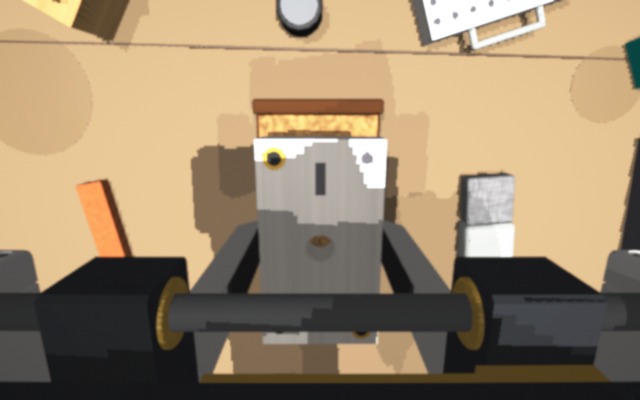

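The plate hangs level and square. The stop is at row 105, beyond the plate's +x end. I'll lower it.

Call:
jog_arm(rows=[{"fingers": 0.55, "linear": [0, 0.004, -0.05], "twist": [0, 0, 0]}, {"fingers": 0.55, "linear": [0, 0.004, -0.1], "twist": [0, 0, 0]}, {"fingers": 0.55, "linear": [0, 0.004, -0.13], "twist": [0, 0, 0]}, {"fingers": 0.55, "linear": [0, 0.004, -0.15], "twist": [0, 0, 0]}, {"fingers": 0.55, "linear": [0, 0.004, -0.16], "twist": [0, 0, 0]}, {"fingers": 0.55, "linear": [0, 0.004, -0.166], "twist": [0, 0, 0]}, {"fingers": 0.55, "linear": [0, 0.004, -0.17], "twist": [0, 0, 0]}, {"fingers": 0.55, "linear": [0, 0.004, -0.17], "twist": [0, 0, 0]}])

```text
time_s: 28.2
tcp_pos: [0.4466, -0.016, 0.0301]
tool_rot: [[1.0, 0.028, 0.001], [0.028, -1.0, 0.0], [0.001, 0.0, -1.0]]
wrist_force: [-0.2, -0.8, -3.4]
opening: 0.0615
finger_force: 45.0
```

Call:
jog_arm(rows=[{"fingers": 0.55, "linear": [0, 0, -0.002], "twist": [0, 0, 0]}, {"fingers": 0.55, "linear": [0, 0, -0.002], "twist": [0, 0, 0]}, {"fingers": 0.75, "linear": [0, 0, -0.002], "twist": [0, 0, 0]}, {"fingers": 0.95, "linear": [0, 0, -0.002], "twist": [0, 0, 0]}, {"fingers": 0.95, "linear": [0, 0, -0.002], "twist": [0, 0, 0]}, {"fingers": 0.95, "linear": [0, 0, 0.05], "twist": [0, 0, 0]}, {"fingers": 0.95, "linear": [0, 0, 0.15], "twist": [0, 0, 0]}, {"fingers": 0.95, "linear": [0, 0, 0.25], "twist": [0, 0, 0]}], newtons=10)

```text
time_s: 29.0
tcp_pos: [0.4455, -0.0157, 0.1561]
tool_rot: [[1.0, 0.029, -0.002], [0.029, -1.0, 0.001], [-0.002, -0.001, -1.0]]
wrist_force: [1.6, 0.3, 0.2]
opening: 0.0897
finger_force: 0.0
```

Call:
jog_arm(rows=[{"fingers": 0.95, "linear": [0, -0.1, 0.1], "twist": [0, 0, 0]}, {"fingers": 0.95, "linear": [0, -0.2, 0.2], "twist": [0, 0, 0]}, {"fingers": 0.95, "linear": [0, -0.3, 0.25], "twist": [0, 0, 0]}, {"fingers": 0.95, "linear": [0, -0.4, 0.25], "twist": [0, 0, 0]}, {"fingers": 0.95, "linear": [0, -0.5, 0.25], "twist": [0, 0, 0]}, {"fingers": 0.95, "linear": [0, -0.6, 0.25], "twist": [0, 0, 0]}, {"fingers": 0.95, "linear": [0, -0.6, 0.25], "twist": [0, 0, 0]}, {"fingers": 0.95, "linear": [0, -0.6, 0.25], "twist": [0, 0, 0]}])

```text
time_s: 29.8
tcp_pos: [0.445, -0.3213, 0.2797]
tool_rot: [[1.0, 0.022, -0.0], [0.022, -1.0, -0.001], [-0.001, 0.001, -1.0]]
wrist_force: [-0.2, 0.6, -0.4]
opening: 0.0892
finger_force: 0.0
```

Run:
```python
from h import *
np.set_printoptions(precision=4,suppress=True)
s=ctrl.read_state();print(s['tcp_pos'],s['time_s'])
grab('top',tag='9'); z=load('top9'); P=cloud(z)
def rep(n,c,lo,hi,w):
    m=(P[...,2]>lo)&(P[...,2]<hi)&(abs(P[...,0]-c[0])<w)&(abs(P[...,1]-c[1])<w)
    q=P[m]; r=cv2.minAreaRect((q[:,:2]*1000).astype(np.float32)); print(n,len(q),np.round(r[0],1),np.round(r[1],1),round(r[2],1),np.median(q[:,2]))
rep('plate',(.4465,-.017),.038,.052,.08)
rep('pin',(.62,.151),.1,.14,.04)
rep('ring',(.43,.319),.024,.036,.04)
rep('cap',(.649,-.1285),.015,.027,.03)
cv2.imwrite('pics/c9.png',cv2.resize(cv2.imread('pics/top9.png')[100:290,160:460],None,fx=2.65,fy=2.65,interpolation=cv2.INTER_CUBIC))
```

```text
[ 0.445  -0.3213  0.2797] 29.8
plate 747 [455.2 -19.6] [127.1  92.9] 1.6 0.04419839095724616
pin 56 [618.8 150.9] [40.4 10.1] 13.1 0.1195955493507959
ring 206 [429.6 316.7] [54.7 53.4] 73.0 0.029589616781794538
cap 143 [ 648.5 -131.6] [38.9 38.3] 17.2 0.02037394108969047
```

View pics/c9.png

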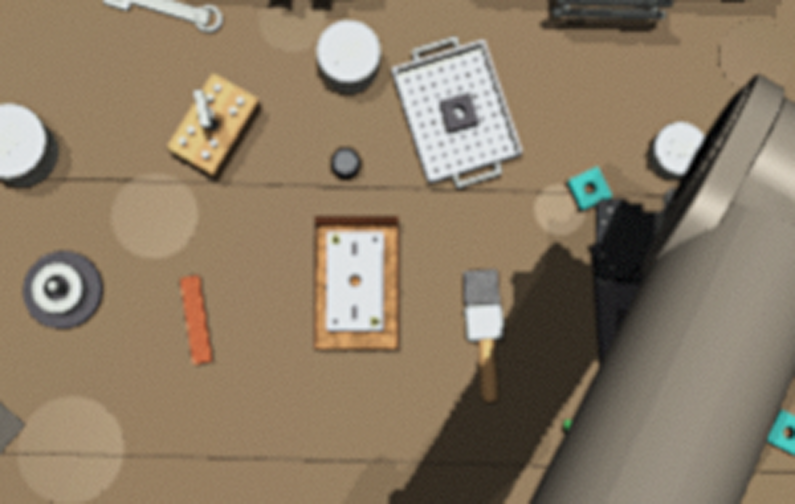

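The final top view shows all four parts home: pin at (207,118), cap at (459,113), ring at (57,288) and plate centred at (355,282) on the cork. The arm is clear, so I'm handing in.

```bash
python3 -c "
from rig import job
print(job.close_job())"
```

```text
the job is handed in; nothing more can be done
None
```

The mould is stripped and the job handed in at about 30 s: in the last top view the pin, cap, ring and plate all sit in their places with the arm clear, though the hand-in call returned no verdict.

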